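# Index the parts dial with its ratchet lever

## Task

Work the ratchet lever of the parts dial back and forth until the tall capacitor stands right at the steel pointer, then leave the lever back at its home stop, on the side nearer the robot, and let go. Turn the dial only by its lever, never by hand: do not touch the dial itself or the parts on it.

Things in the scene. Friction and masses are not known exactly. Their poses are not given: they have to be found in the camera images.
- dial (a joint): Angle of the toothed parts dial about its upright axis, rad, anticlockwise from above positive (the only way it turns). 0: the tall capacitor is at the pointer, a steel arrow on a bracket at the rim, on the base's side facing the robot. Starts at -2.3 to -0.85, perhaps between notches. 12 notches of 0.524 rad, one of them at 0; after a swing it may slip back 0.06.
- feed_lever (a joint): Angle of the ratchet lever about the dial's axis, rad: 0 at its home stop (nearer the robot), 0.80 at its end stop. It stays where left; starts at 0 to 0.25. Each full swing to 0.80 runs free at first, then brings the dial to the next notch (the first moves it up to 0.8 rad); back below 0.15 the pawl catches the next tooth and the dial stays put. Takes 2 to 5 N at the post.
- lever_grip (a point): Point on the axis of the lever's upright round black grip post, 85 mm above the table, 20 mm below the post's top. The post is 18 mm across, stands on the flat steel lever (top at 17 mm), 150 mm from the dial's axis, to the robot's right of the dial, and travels on that circle, anticlockwise from above to advance. The pawl, 50 mm further in, is no higher than 40 mm.
- turntable: Dial plate: steel wheel with 12 sawteeth, 160 mm across, black top 35 mm above the table, with small parts. Origin on the dial's axis at table level; x axis points to the tall capacitor (bright can, 22 mm across, top at 75 mm, 51 mm from the axis), the only tall part; the others stand 11 mm or less. The smooth round tray and the board clamp on the table are not part of the job.

How it is judged:
By the outcome, as a careful person would: the job done as asked, in the order asked, and still so for the second after the job is handed in, with the robot touching nothing.
It also fails if it takes over 58 s, if anything falls off the work surface, if the arm or the gripper's body presses on something with over 40 N, if the wrist force passes 120 N, or if a joint passes its speed limit or range.

## Robot

A 6-joint arm with a two-finger parallel gripper is mounted at the origin on the work surface. World frame = base frame: x ahead of the robot, y to its left, z up, the work surface at z = 0. Lengths are in m, angles in rad, forces in N, time in s.
With the tool pointing down it reaches from about 0.3 to 0.775 m from the base axis. Payload 14.6 kg.
Tool frame: the origin (TCP) lies at the very end of the fingers, on their centre line; the grasp point (between the pads) lies 19 mm behind it; z points along the fingers, y is the line along which they close (so a half turn about z gives the same grasp; the last joint's range is limited). The gripper opens to 94 mm and grips with 3 to 60 N. Pads are 16 mm wide; open, the fingers measure 119 mm over their backs; the gripper's body (75 mm by 177 mm) begins 78 mm behind the grasp point.
Start: joints at [-1.231, 0.3, 1.521, -0, 1.321, -0.067], TCP at [0.218, -0.505, 0.181] pointing down, gripper open.
Joint ranges: [-3.03, 3.03], [-0.79, 2.21], [0.23, 2.52], [-1.04, 4.18], [0, 3.07], [-2.55, 2.55]. Speed limits (rad/s): [2.22, 2.22, 2.57, 3.14, 3.14, 3.14].

## Interface

Orientations are given as [roll, pitch, yaw] about the fixed x, y, z axes, in that order (R = Rz(yaw) Ry(pitch) Rx(roll)).
In Python, from station import telemetry, cams, hand_in, nets gives the robot as it stands.
- The arm moves only by the tool move_arm, never from a script. Its argument "increments" is a list of rows, each a list of 4 numbers: the shift along the tool's x, y, z in m, then the turn about the tool's z in rad. In form: [[tx, ty, tz, roll], ...]. A call has 1 to 20 rows; each row shifts and turns the commanded pose from where the row before left it, along the tool's axes as they then stand; what a row does not reach is not made up. A row lasts 1/8 s, in which the tool goes at most 62.5 mm and 10.7 degrees, less where a joint would pass 70% of its speed; a pose out of reach is approached as far as the arm can. A call is refused whole if a number of a shift passes 0.0625 or a number of a turn 0.188, either way. A call with a gripper value outside its range is refused whole. "grip" is the opening, from 0 (shut) to 1 (fully open), set as the call begins (left out, the last holds). The fingers move at their own pace and stop on an object; "force" is the grip in N (left out, the last holds). Time passes only in rows, so rows that do not move let the fingers close. It gives the time, the measured TCP pose, the force, the opening and the grip force at its end, in the units of the state.
- telemetry.get_obs(): the state, without advancing time (a new reading comes with each control period).
- cams.camera(name): name is "scene" or "top"; returns the picture (400x640x3 uint8, blue, green, red); there is no depth.
- cams.camera_model(name): a dict with "intrinsics" (3x3 intrinsics, pixels), "k1" (the pictures are not rectified: a ray, as slopes to the right and down, at radius r is drawn at 1 + k1 r^2 times it, then the intrinsics apply), "xyz" and "attitude" of the camera in the world. Camera axes: x right, y up, looking along -z (the intrinsics and any distortion apply to the point x, -y, -z); pixel columns grow to the right and rows downward; lengths in m; the calibration is good to about 2 mm. A picture is of the moment at which its call begins. camera_model takes no time and is no camera call.
- hand_in(): hands the job in; it is judged then, once.
Trained networks look in the newest picture that a camera, given by its name, has taken for a name from the list of things; names that differ only in an ending like _2 or _b are one class to them, and where a whole thing is asked for, a point or a joint stands for the part that bears it (a point fixed in the world has none). Each returns a list of dicts, best first, with "conf" (0 to 1); they miss things now and then, are a little off and sometimes report something else, mostly with a low value. They report only what shows in the picture. A call takes as long as a camera call.
- nets.search_frame(camera, query): "extent" ([left, top, right, bottom] in pixels, round what is visible of it).
- nets.mark_of(camera, query): "centre" ([column, row] in pixels: a listed point, or the origin of a listed thing).
The state is a dict: "time_s": time; "qpos": joint angles; "joint_vel": joint speeds; "tau": joint torques, N m; "ee_pos": TCP position; "eef_rot": TCP orientation; "force": force on the tool from outside, world axes, zero at the start; "moment": the same for the moment, N m; "grip_width": finger opening in m; "grip_force": force on a finger pad.
Only numpy, scipy, OpenCV 4.12 (cv2) and the standard library are available. Lean on these libraries where they do the work, as an engineer would, in place of code of your own. Each camera call takes 0.05 s, during which the arm holds its last target. There are 200 camera calls.

## Working session

There is one attempt and no reset: what is moved stays moved. The work goes in short steps, Python scripts to look and compute and a tool call to move; the robot and the scene stay as the last step left them, time stands still between calls to the robot, and variables do not carry over. Pictures are saved under pics/ and viewed, at most 10 in all, crops included, and the job is handed in when it is done.

Besides the shell and the picture viewer there is one more tool, called after ">>>" as name([rows], argument=value, ...), one row to a line, values as JSON. move_arm: Moves the arm, as the interface text tells. Its arguments: {"type":"object","properties":{"increments":{"type":"array"},"grip":{"type":"number"},"force":{"type":"number"}},"required":["increments"]}

```bash
mkdir -p pics; cat > h.py <<'E'
import numpy as np, cv2
from scipy.spatial.transform import Rotation as R
from station import telemetry, cams, hand_in, nets
def ray(cam,px):
    m=cams.camera_model(cam);K=np.array(m["intrinsics"]);k=m["k1"]
    d=np.linalg.inv(K)@[px[0],px[1],1];s=d[:2].copy()
    for _ in range(20): s=d[:2]/(1+k*(s@s))
    a=np.array(m["attitude"],float)
    M=a if a.shape==(3,3) else R.from_euler('xyz',a).as_matrix()
    return np.array(m["xyz"]),M@np.array([s[0],-s[1],-1])
def at_z(cam,px,z):
    o,d=ray(cam,px);return o+d*(z-o[2])/d[2]
E
cat > look.py <<'E'
from h import *
import sys
for c in ("scene","top"):
    cv2.imwrite(f"pics/{sys.argv[1]}_{c}.png",cams.camera(c))
    for q,z in (("lever_grip",.085),("turntable",0.0)):
        for r in nets.mark_of(c,q)[:2]: print(c,q,round(r["conf"],2),np.round(r["centre"],1),at_z(c,r["centre"],z).round(4))
    for q in ("turntable","lever_grip"):
        for r in nets.search_frame(c,q)[:2]: print(c,q,round(r["conf"],2),np.round(r["extent"]))
o=telemetry.get_obs();print(o["time_s"],o["ee_pos"],o["eef_rot"],o["force"])
E
python3 look.py a; python3 -c "
from h import *
print(cams.camera_model('top'),cams.camera_model('scene'))"
```

```text
scene lever_grip 0.88 [251.3 160.3] [ 0.5093 -0.0828  0.085 ]
scene turntable 0.79 [307.3 250.2] [0.5604 0.0393 0.    ]
scene turntable 0.64 [247. 199. 366. 285.]
scene lever_grip 0.86 [241. 146. 273. 230.]
top lever_grip 0.81 [435.5 228.1] [ 0.5051 -0.1009  0.085 ]
top turntable 0.87 [345.7 193.5] [0.5681 0.0411 0.    ]
top turntable 0.65 [304. 149. 390. 239.]
top lever_grip 0.77 [381. 185. 443. 234.]
0.5 [ 0.2175989  -0.50509788  0.18053493] [-3.14154634e+00  3.43341612e-05  4.06809850e-01] [ 0.36766179  0.04001972 -0.28232419]
{'intrinsics': array([[410.83022121,   0.        , 319.03057127],
       [  0.        , 410.83022121, 199.02694609],
       [  0.        ,   0.        ,   1.        ]]), 'k1': -0.06273749569215503, 'xyz': array([0.49234073, 0.06317352, 0.74830739]), 'attitude': array([ 0.08716475,  0.03436673, -1.55758979])} {'intrinsics': array([[500.46624179,   0.        , 318.16073599],
       [  0.        , 500.46624179, 203.04805273],
       [  0.        ,   0.        ,   1.        ]]), 'k1': -0.1425997024667199, 'xyz': array([0.98673043, 0.30628396, 0.5110067 ]), 'attitude': array([0.87045596, 0.02071722, 2.07835096])}
```

View pics/a_scene.png

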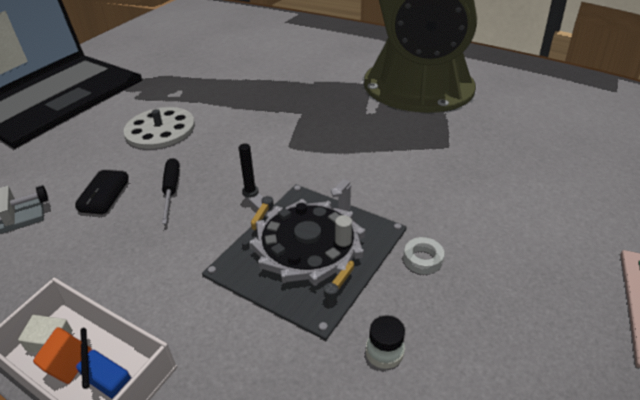

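View pics/a_top.png

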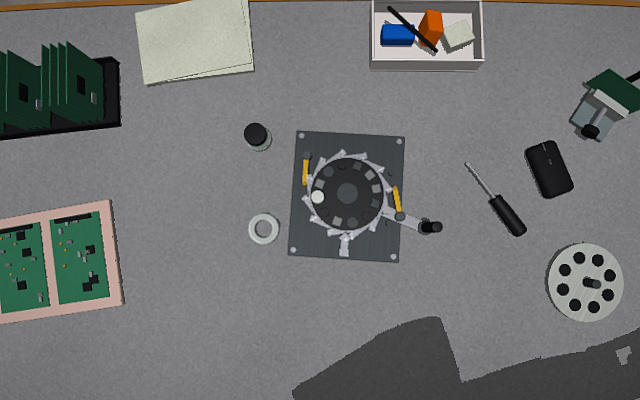

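The scene picture shows the post top at (245,147) and its base at about (249,190). In the top picture the post top is near (436,226), the dial centre at (347,193), the capacitor top at (318,197) and the pointer at (345,243).

```bash
python3 - <<'E'
from h import *
c=at_z("top",(347,193),.035);print("axis top",c,"scene",at_z("scene",(308,232),.038))
for cam,p,z in (("top",(437,226.5),.105),("top",(423,226),.017),("scene",(245,146.5),.105),("scene",(250,192),.017),("top",(435.5,228.1),.085),("scene",(247,160.3),.085)):
    w=at_z(cam,p,z);print(cam,p,w.round(4),np.hypot(*(w-c)[:2]))
k=at_z("top",(318,197),.075);p=at_z("top",(345,241),.045);k2=at_z("scene",(344,221),.075)
for w in (k,k2,p): d=w-c;print(w.round(3),np.hypot(*d[:2]),np.arctan2(d[1],d[0]))
for n,cr in (("scene",(220,120,400,300)),("top",(280,120,460,270))):
    im=cv2.imread(f"pics/a_{n}.png")[cr[1]:cr[3],cr[0]:cr[2]]
    cv2.imwrite(f"pics/crop_{n}.png",cv2.resize(im,None,fx=3.3,fy=3.3,interpolation=cv2.INTER_CUBIC))
E
```

```text
axis top [0.56542058 0.03989266 0.035     ] scene [0.56138515 0.04253275 0.038     ]
top (437, 226.5) [ 0.5072 -0.0983  0.105 ] 0.14993507617845644
top (423, 226) [ 0.5099 -0.0956  0.017 ] 0.14642012510080418
scene (245, 146.5) [ 0.507  -0.0933  0.105 ] 0.1454036444914307
scene (250, 192) [ 0.5058 -0.0965  0.017 ] 0.14884660384988516
top (435.5, 228.1) [ 0.5051 -0.1009  0.085 ] 0.15314669149195412
scene (247, 160.3) [ 0.5123 -0.0886  0.085 ] 0.1390242153321738
[0.554 0.089 0.075] 0.05020892809431967 1.7954454327852551
[0.555 0.094 0.075] 0.05522548062284262 1.761900535118577
[0.482 0.043 0.045] 0.08322322504826384 3.1043668423312147
```

View pics/crop_top.png

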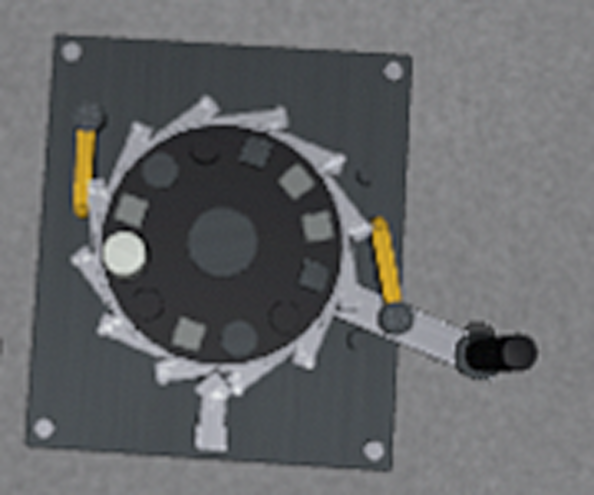

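The crop shows the lever arm reaching right and down to the post, with the pawl at its inner end. The capacitor is to the left, about 1.33 rad short of the pointer, and the axis (0.565, 0.040) with the post at (0.507, -0.097) gives the 150 mm radius. I'll move above the post with the tool's y axis tangential.

>>> move_arm([
  [0.0305,-0.0186,0,0],
  [0.0305,-0.0186,0,0],
  [0.0305,-0.0186,0,0],
  [0.0305,-0.0186,0,0],
  [0.0305,-0.0186,0,0],
  [0.0305,-0.0186,0,0],
  [0.0305,-0.0186,0,0],
  [0.0305,-0.0186,0,0],
  [0.0305,-0.0186,0,0],
  [0.0305,-0.0186,0,0],
  [0.0305,-0.0186,0,0],
  [0.0305,-0.0186,0,0],
  [0.0305,-0.0186,0,0],
  [0.0305,-0.0186,0,0],
  [0,0,0,-0.152],
  [0,0,0,-0.152],
  [0,0,0,-0.152],
  [0,0,0,-0.152],
  [0,0,0,-0.152],
  [0,0,0,0],
], grip=0.6)

```text
time_s: 3.0
ee_pos: [0.5067, -0.097, 0.1806]
eef_rot: [3.142, -0.0, 1.166]
force: [0.4, -0.0, -0.4]
grip_width: 0.0563
grip_force: 0.0
```

>>> move_arm([
  [0,0,0.0187,0],
  [0,0,0.0187,0],
  [0,0,0.0187,0],
  [0,0,0.0187,0],
  [0,0,0.0187,0],
  [0,0,0.0187,0],
  [0,0,0,0],
])

```text
time_s: 3.88
ee_pos: [0.5061, -0.0968, 0.0674]
eef_rot: [-3.139, 0.0, 1.164]
force: [0.3, -0.4, 0.4]
grip_width: 0.0564
grip_force: 0.0
```

```bash
python3 - <<'E'
from h import *
a=cams.camera("scene")[80:270,170:400];b=cams.camera("top")[120:270,280:510]
cv2.imwrite("pics/b.png",np.vstack([cv2.resize(a,(690,330*190*3//(330*3)*1),interpolation=cv2.INTER_CUBIC) if 0 else cv2.resize(a,(400,330),interpolation=cv2.INTER_CUBIC),cv2.resize(b,(400,261),interpolation=cv2.INTER_CUBIC)]))
E
```

```text
(no output)
```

View pics/b.png

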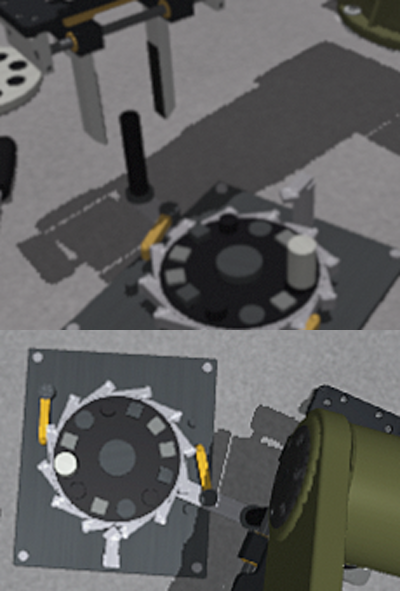

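The post stands between the fingers: in the crop its top is at (128,113), with the fingertips at (100,142) and (168,117). Now I'll check for any offset towards the dial.

```bash
python3 - <<'E'
from h import *
def proj(cam,P):
    m=cams.camera_model(cam);M=R.from_euler('xyz',m["attitude"]).as_matrix();v=M.T@(np.array(P)-m["xyz"])
    s=np.array([v[0],-v[1]])/-v[2];s*=1+m["k1"]*(s@s);K=m["intrinsics"];return K[0,0]*s[0]+K[0,2],K[1,1]*s[1]+K[1,2]
for z in (.017,.067,.105):
    u,v=proj("scene",(.506,-.097,z));print(z,u,v,"crop",(u-170)*1.739,(v-80)*1.737)
for r in nets.mark_of("scene","lever_grip"): print(r,at_z("scene",r["centre"],.085))
E
```

```text
0.017 249.68363813706748 191.96889202699975 crop 138.56984672036035 194.48996545089858
0.067 246.16642196178321 166.39413894826052 crop 132.45340779154103 150.06661935312852
0.105 243.3351036782446 145.52723460563408 crop 127.52974529646735 113.8208065099864
{'centre': [247.7, 157.3], 'conf': 0.84} [ 0.50538691 -0.0921706   0.085     ]
```

>>> move_arm([
  [0,0,0,0],
  [0,0,0,0],
  [0,0,0,0],
  [0,0,0,0],
], grip=0.22, force=5)

```text
time_s: 4.53
ee_pos: [0.5067, -0.097, 0.0684]
eef_rot: [3.142, -0.0, 1.167]
force: [-0.1, -0.2, -1.5]
grip_width: 0.0216
grip_force: 0.0
```

```bash
python3 - <<'E'
from h import *
a=cams.camera("scene")[80:240,170:330]
cv2.imwrite("pics/c.png",cv2.resize(a,None,fx=3.5,fy=3.5,interpolation=cv2.INTER_CUBIC))
E
```

```text
(no output)
```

View pics/c.png

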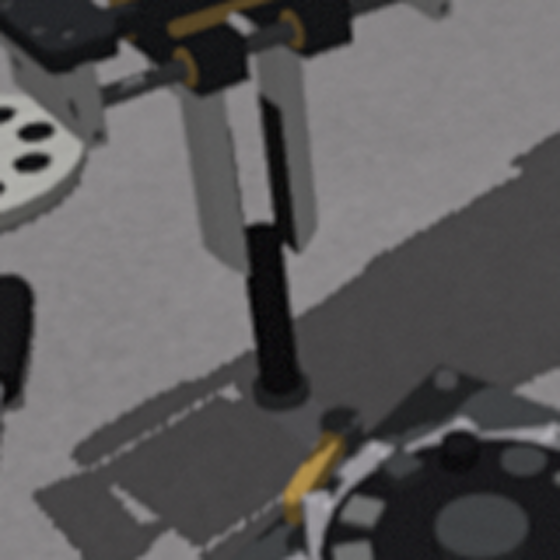

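The post top is in the finger gap, but the tips look about 12 px higher than the calibration predicts. I'll lower by 15 mm and close lightly; an opening of 18 mm would confirm the post is held.

>>> move_arm([
  [0,0,0.0075,0],
  [0,0,0.0075,0],
  [0,0,0,0],
  [0,0,0,0],
  [0,0,0,0],
], grip=0.1, force=4)

```text
time_s: 5.2
ee_pos: [0.5063, -0.0969, 0.0528]
eef_rot: [-3.14, 0.0, 1.167]
force: [-0.3, 0.9, -5.8]
grip_width: 0.018
grip_force: 4.0
```

The post is held at 18 mm. Next I'll find the home stop by creeping back along the arc.

>>> move_arm([
  [5e-05,-0.003,0,0.02],
  [5e-05,-0.003,0,0.02],
  [5e-05,-0.003,0,0.02],
  [5e-05,-0.003,0,0.02],
  [0,0,0,0],
], force=20)

```text
time_s: 5.82
ee_pos: [0.4981, -0.0931, 0.0534]
eef_rot: [3.135, -0.0, 1.086]
force: [20.6, -11.0, -27.2]
grip_width: 0.0171
grip_force: 20.0
```

>>> move_arm([
  [0.0001,0.006,0,-0.04],
  [0.0001,0.006,0,-0.04],
  [0.0001,0.006,0,-0.04],
  [0.0001,0.006,0,-0.04],
  [0.0001,0.006,0,-0.04],
  [0.0001,0.006,0,-0.04],
  [0,0,0,0],
])

```text
time_s: 6.7
ee_pos: [0.5296, -0.1044, 0.0532]
eef_rot: [3.141, -0.0, 1.326]
force: [2.3, 2.7, -11.5]
grip_width: 0.0174
grip_force: 20.0
```

>>> move_arm([
  [0.0001,0.006,0,-0.04],
  [0.0001,0.006,0,-0.04],
  [0.0001,0.006,0,-0.04],
  [0.0001,0.006,0,-0.04],
  [0.0001,0.006,0,-0.04],
  [0.0001,0.006,0,-0.04],
  [0.0001,0.006,0,-0.04],
  [0.0001,0.006,0,-0.04],
  [0.0001,0.006,0,-0.04],
  [0.0001,0.006,0,-0.04],
  [0.0001,0.006,0,-0.04],
  [0,0,0,0],
], force=12)

```text
time_s: 8.2
ee_pos: [0.5916, -0.1056, 0.053]
eef_rot: [-3.133, -0.003, 1.767]
force: [-24.9, 5.8, 6.5]
grip_width: 0.0317
grip_force: 12.0
```

```bash
python3 - <<'E'
from h import *
a=cams.camera("scene")[60:300,160:420];b=cams.camera("top")[110:280,270:520]
cv2.imwrite("pics/d.png",np.vstack([cv2.resize(a,(390,330+30)),cv2.resize(b,(390,240))]))
for c in("scene","top"):
  for r in nets.mark_of(c,"lever_grip"): print(c,r,at_z(c,r["centre"],.085))
E
```

```text
scene {'centre': [208.5, 184.6], 'conf': 0.7} [ 0.58559209 -0.10290687  0.085     ]
top {'centre': [439.3, 182.1], 'conf': 0.78} [ 0.57954769 -0.10785008  0.085     ]
```

View pics/d.png

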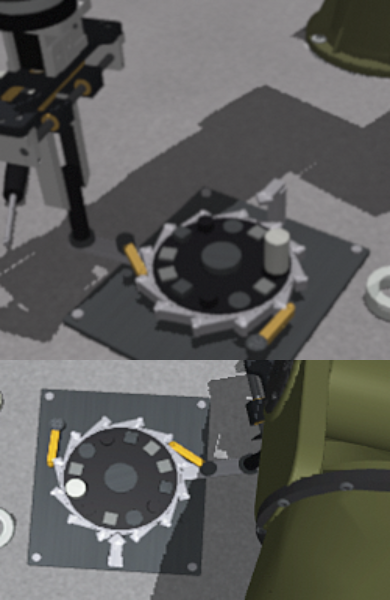

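The scene view shows the post between the fingers but lagging, pushed against the trailing pad. The lever is at about 0.6, and the capacitor in the top view, near (318,200), has barely moved.

>>> move_arm([
  [0,0,0,0],
  [0,0,0,0],
], force=12)

```text
time_s: 8.65
ee_pos: [0.5912, -0.1057, 0.053]
eef_rot: [-3.133, -0.003, 1.766]
force: [-25.3, 5.1, 5.1]
grip_width: 0.0305
grip_force: 12.0
```

```bash
python3 - <<'E'
from h import *
o=telemetry.get_obs();print({k:np.round(v,3) for k,v in o.items()})
E
```

```text
{'time_s': np.float64(8.65), 'qpos': array([-0.238,  0.544,  1.488, -0.   ,  1.119, -0.432]), 'joint_vel': array([-0.001,  0.   ,  0.002, -0.001,  0.   , -0.   ]), 'tau': array([ -0.563, -63.507, -42.813,   0.126,  -6.643,  -0.167]), 'ee_pos': array([ 0.591, -0.106,  0.053]), 'eef_rot': array([-3.133e+00, -3.000e-03,  1.766e+00]), 'force': array([-25.266,   5.116,   5.119]), 'moment': array([ 0.984,  4.655, -0.159]), 'grip_force': np.float64(12.001), 'grip_width': np.float64(0.031)}
```

```bash
cat > dial.py <<'E'
from h import *
import sys
def cap(im):
    r=im[150:240,300:392].astype(int).min(2);
    n,l,s,c=cv2.connectedComponentsWithStats((r>175).astype(np.uint8))
    i=1+np.argmax(s[1:,4]);return c[i]+[300,150],s[i,4]
def ang(im,v=1):
    p,n=cap(im);w=at_z("top",p,.075)-np.array([.5655,.040,0]);a=np.arctan2(w[1],w[0])%(2*np.pi)
    print("cap px",p.round(1),n,"r",np.hypot(*w[:2]).round(4),"dial",round(a-3.12,3))
if __name__=="__main__":
    if len(sys.argv)>1: ang(cv2.imread(sys.argv[1]))
    im=cams.camera("top");ang(im)
    for r in nets.mark_of("top","lever_grip"):
        w=at_z("top",r["centre"],.085)-np.array([.5655,.040,0]);print("post",np.hypot(*w[:2]),np.arctan2(w[1],w[0]))
    o=telemetry.get_obs();print(o["time_s"],o["grip_width"],o["force"])
E
python3 dial.py pics/a_top.png
```

```text
cap px [317.1 196.4] 111 r 0.0514 dial -1.349
cap px [325.8 195.2] 597 r 0.037 dial -1.327
post 0.1451938075369824 -1.4515262665327318
8.75 0.030779214527100578 [-25.15915462   6.69316864   4.53406849]
```

>>> move_arm([
  [0.0001,-0.005,0,0.033],
  [0.0001,-0.005,0,0.033],
  [0,0,0,0],
  [0,0,0,0],
], force=12)

```text
time_s: 9.25
ee_pos: [0.5841, -0.1073, 0.0532]
eef_rot: [-3.14, -0.001, 1.7]
force: [-3.4, 4.0, -7.3]
grip_width: 0.0178
grip_force: 12.0
```

```bash
sed -i 's/r>175/r>200/' dial.py; python3 dial.py pics/a_top.png; python3 - <<'E'
from h import *
o=telemetry.get_obs();print(o["ee_pos"],o["moment"])
E
```

```text
cap px [317.7 197.7] 44 r 0.0508 dial -1.303
cap px [318.3 200.7] 121 r 0.0513 dial -1.203
post 0.14677919323188846 -1.438134872820697
9.35 0.017746271148135952 [-3.27428363  5.27067562 -6.49037477]
[ 0.58418552 -0.10736705  0.05319564] [0.83566473 0.54621813 0.00218324]
```

The dial has moved about 0.1 rad, so the pawl is driving. I'll continue slowly with a firmer grip.

>>> move_arm([
  [0.0,0.003,0,-0.02],
  [0.0,0.003,0,-0.02],
  [0,0,0,0],
], force=40)

```text
time_s: 9.72
ee_pos: [0.5904, -0.1064, 0.0532]
eef_rot: [-3.14, -0.001, 1.741]
force: [-3.4, 6.6, -6.4]
grip_width: 0.0171
grip_force: 40.0
```

>>> move_arm([
  [0.0,0.003,0,-0.02],
  [0.0,0.003,0,-0.02],
  [0.0,0.003,0,-0.02],
  [0.0,0.003,0,-0.02],
  [0.0,0.003,0,-0.02],
  [0,0,0,0],
], force=40)

```text
time_s: 10.48
ee_pos: [0.605, -0.103, 0.0532]
eef_rot: [-3.14, -0.002, 1.841]
force: [-2.5, 7.1, -6.7]
grip_width: 0.0173
grip_force: 40.0
```

```bash
python3 dial.py
```

```text
cap px [319.9 205. ] 123 r 0.0516 dial -1.058
post 0.1485139706694738 -1.3262709121778506
10.575 0.01734273904071298 [-2.61454242  7.03532581 -6.5187353 ]
```

>>> move_arm([
  [0.0,0.003,0,-0.02],
  [0.0,0.003,0,-0.02],
  [0.0,0.003,0,-0.02],
  [0,0,0,0],
])

```text
time_s: 11.08
ee_pos: [0.6135, -0.1003, 0.0532]
eef_rot: [-3.14, -0.002, 1.901]
force: [-3.7, 8.3, -6.2]
grip_width: 0.0175
grip_force: 40.0
```

```bash
python3 dial.py
```

```text
cap px [321.3 222. ] 148 r 0.0678 dial -0.665
post 0.1491521241076287 -1.2295631542266023
11.175 0.01752087073307366 [-3.43451247  8.66101554 -6.02897924]
```

>>> move_arm([
  [0.0,0.003,0,-0.02],
  [0.0,0.003,0,-0.02],
  [0,0,0,0],
])

```text
time_s: 11.55
ee_pos: [0.6145, -0.0998, 0.053]
eef_rot: [-3.129, -0.005, 1.94]
force: [-41.9, 0.2, 12.9]
grip_width: 0.017
grip_force: 40.0
```

```bash
cat >> dial.py <<'E'
    m=cams.camera_model("top")
    # bright blobs listed with radius on the cap height
    r=im[150:240,300:392].astype(int).min(2);n,l,s,c=cv2.connectedComponentsWithStats((r>200).astype(np.uint8))
    for i in range(1,n):
        if s[i,4]>25:
            p=c[i]+[300,150];w=at_z("top",p,.075)-np.array([.5655,.040,0]);print(p.round(1),s[i,4],np.hypot(*w[:2]).round(4),round(np.arctan2(w[1],w[0])%(2*np.pi)-3.12,3))
E
python3 dial.py
```

```text
cap px [321.4 222. ] 149 r 0.0676 dial -0.662
post 0.14899796794115405 -1.2292077290742303
11.65 0.0171363616462846 [-41.62121651  -0.11886118  12.95747825]
[347.3 153.7] 28 0.0614 -3.102
[367.4 158.6] 29 0.0624 2.622
[311.6 174.9] 51 0.0651 -1.95
[383.8 174.9] 28 0.0648 2.011
[387.3 186.8] 39 0.0652 1.695
[306.5 195.4] 61 0.0684 -1.42
[382. 209.] 32 0.0637 1.103
[320.8 206.7] 125 0.0518 -0.995
[321.4 222. ] 149 0.0676 -0.662
[362.5 229. ] 111 0.0676 0.393
[344.3 236.8] 44 0.0762 -0.045
```

The lever is at the end stop and the dial is at the -1.05 notch, so two more full swings are needed. I'll return it now.

>>> move_arm([
  [0.00013,-0.0063,0,0.042],
  [0.00013,-0.0063,0,0.042],
  [0.00013,-0.0063,0,0.042],
  [0.00013,-0.0063,0,0.042],
  [0.00013,-0.0063,0,0.042],
  [0.00013,-0.0063,0,0.042],
  [0.00013,-0.0063,0,0.042],
  [0.00013,-0.0063,0,0.042],
  [0.00013,-0.0063,0,0.042],
  [0.00013,-0.0063,0,0.042],
  [0.00013,-0.0063,0,0.042],
  [0.00013,-0.0063,0,0.042],
  [0.00013,-0.0063,0,0.042],
  [0.00013,-0.0063,0,0.042],
  [0.00013,-0.0063,0,0.042],
  [0.00013,-0.0063,0,0.042],
  [0.00013,-0.0063,0,0.042],
  [0.00013,-0.0063,0,0.042],
  [0.00013,-0.0063,0,0.042],
  [0,0,0,0],
], force=30)

```text
time_s: 14.15
ee_pos: [0.503, -0.0964, 0.0534]
eef_rot: [3.141, 0.0, 1.142]
force: [-1.0, -2.2, -11.0]
grip_width: 0.0176
grip_force: 30.0
```

```bash
python3 dial.py | grep -E "0\.05|post|N|\["
```

```text
cap px [320.  205.3] 113 r 0.0517 dial -1.047
post 0.14745374004614456 -1.9992104149604106
14.25 0.01738912248320187 [-0.78897728 -2.52619266 -8.61158171]
[320.  205.3] 113 0.0517 -1.047
[325.  228.2] 33 0.0724 -0.509
```

>>> move_arm([
  [0.00013,0.0063,0,-0.042],
  [0.00013,0.0063,0,-0.042],
  [0.00013,0.0063,0,-0.042],
  [0.00013,0.0063,0,-0.042],
  [0.00013,0.0063,0,-0.042],
  [0.00013,0.0063,0,-0.042],
  [0.00013,0.0063,0,-0.042],
  [0.00013,0.0063,0,-0.042],
  [0.00013,0.0063,0,-0.042],
  [0.00013,0.0063,0,-0.042],
  [0.00013,0.0063,0,-0.042],
  [0.00013,0.0063,0,-0.042],
  [0.00013,0.0063,0,-0.042],
  [0.00013,0.0063,0,-0.042],
  [0.00013,0.0063,0,-0.042],
  [0.00013,0.0063,0,-0.042],
  [0.00013,0.0063,0,-0.042],
  [0.0001,0.0045,0,-0.03],
  [0,0.002,0,-0.014],
  [0,0,0,0],
], force=40)

```text
time_s: 16.75
ee_pos: [0.614, -0.1004, 0.0533]
eef_rot: [-3.141, -0.002, 1.902]
force: [-3.9, 7.5, -4.6]
grip_width: 0.0171
grip_force: 40.0
```

```bash
python3 dial.py | grep -E "post|\["
```

```text
cap px [321.7 222.4] 146 r 0.0677 dial -0.651
post 0.14509080791974635 -1.2439488770486806
16.85 0.01753712833190196 [-3.43258052  7.41273262 -4.24674835]
[311.6 174.5] 46 0.0654 -1.959
[387.2 189.8] 38 0.0647 1.621
[306.1 194.1] 45 0.0688 -1.452
[382.  210.2] 38 0.0647 1.076
[321.7 222.4] 146 0.0677 -0.651
[332. 218.] 125 0.0522 -0.487
[362.6 229. ] 111 0.0677 0.396
[344.3 236.8] 44 0.0762 -0.045
```

>>> move_arm([
  [0.0,0.002,0,-0.014],
  [0.0,0.002,0,-0.014],
  [0,0,0,0],
])

```text
time_s: 17.23
ee_pos: [0.6146, -0.1002, 0.0532]
eef_rot: [-3.134, -0.004, 1.929]
force: [-29.4, 2.2, 7.9]
grip_width: 0.0171
grip_force: 40.0
```

```bash
python3 dial.py | grep -E "0\.05"
```

```text
cap px [332.1 218. ] 125 r 0.0521 dial -0.484
[332.1 218. ] 125 0.0521 -0.484
```

Stop reached. Return for the last swing.

>>> move_arm([
  [0.00013,-0.0063,0,0.042],
  [0.00013,-0.0063,0,0.042],
  [0.00013,-0.0063,0,0.042],
  [0.00013,-0.0063,0,0.042],
  [0.00013,-0.0063,0,0.042],
  [0.00013,-0.0063,0,0.042],
  [0.00013,-0.0063,0,0.042],
  [0.00013,-0.0063,0,0.042],
  [0.00013,-0.0063,0,0.042],
  [0.00013,-0.0063,0,0.042],
  [0.00013,-0.0063,0,0.042],
  [0.00013,-0.0063,0,0.042],
  [0.00013,-0.0063,0,0.042],
  [0.00013,-0.0063,0,0.042],
  [0.00013,-0.0063,0,0.042],
  [0.00013,-0.0063,0,0.042],
  [0.00013,-0.0063,0,0.042],
  [0.00013,-0.0063,0,0.042],
  [6e-05,-0.003,0,0.02],
  [0,0,0,0],
])

```text
time_s: 19.82
ee_pos: [0.5045, -0.0968, 0.0533]
eef_rot: [-3.141, -0.0, 1.154]
force: [-0.8, 3.3, -10.3]
grip_width: 0.0175
grip_force: 40.0
```

```bash
python3 dial.py | grep -E "0\.05|post"
```

```text
cap px [330.9 217.2] 116 r 0.052 dial -0.531
post 0.14537234844508132 -2.0181797322269714
[330.9 217.2] 116 0.052 -0.531
```

>>> move_arm([
  [0.00013,0.0063,0,-0.042],
  [0.00013,0.0063,0,-0.042],
  [0.00013,0.0063,0,-0.042],
  [0.00013,0.0063,0,-0.042],
  [0.00013,0.0063,0,-0.042],
  [0.00013,0.0063,0,-0.042],
  [0.00013,0.0063,0,-0.042],
  [0.00013,0.0063,0,-0.042],
  [0.00013,0.0063,0,-0.042],
  [0.00013,0.0063,0,-0.042],
  [0.00013,0.0063,0,-0.042],
  [0.00013,0.0063,0,-0.042],
  [0.00013,0.0063,0,-0.042],
  [0.00013,0.0063,0,-0.042],
  [0.00013,0.0063,0,-0.042],
  [0.00013,0.0063,0,-0.042],
  [0.00013,0.0063,0,-0.042],
  [0.0001,0.0045,0,-0.03],
  [0,0.0045,0,-0.03],
  [0,0,0,0],
])

```text
time_s: 22.42
ee_pos: [0.6146, -0.1002, 0.0532]
eef_rot: [-3.134, -0.004, 1.928]
force: [-28.2, 5.0, 7.9]
grip_width: 0.0173
grip_force: 40.0
```

```bash
python3 dial.py | grep -E "0\.05|post"
```

```text
[347.8 222.1] 128 0.052 0.031
```

>>> move_arm([
  [0.00013,-0.0063,0,0.042],
  [0.00013,-0.0063,0,0.042],
  [0.00013,-0.0063,0,0.042],
  [0.00013,-0.0063,0,0.042],
  [0.00013,-0.0063,0,0.042],
  [0.00013,-0.0063,0,0.042],
  [0.00013,-0.0063,0,0.042],
  [0.00013,-0.0063,0,0.042],
  [0.00013,-0.0063,0,0.042],
  [0.00013,-0.0063,0,0.042],
  [0.00013,-0.0063,0,0.042],
  [0.00013,-0.0063,0,0.042],
  [0.00013,-0.0063,0,0.042],
  [0.00013,-0.0063,0,0.042],
  [0.00013,-0.0063,0,0.042],
  [0.00013,-0.0063,0,0.042],
  [0.00013,-0.0063,0,0.042],
  [0.00013,-0.0063,0,0.042],
  [0.00013,-0.0063,0,0.042],
  [0,0,0,0],
])

```text
time_s: 25.02
ee_pos: [0.5012, -0.0953, 0.0533]
eef_rot: [-3.141, -0.0, 1.13]
force: [-0.4, 4.7, -11.1]
grip_width: 0.0171
grip_force: 40.0
```

>>> move_arm([
  [3e-05,-0.003,0,0.02],
  [0,0,0,0],
])

```text
time_s: 25.28
ee_pos: [0.4986, -0.0941, 0.0533]
eef_rot: [-3.142, -0.0, 1.109]
force: [0.7, 4.9, -10.6]
grip_width: 0.0171
grip_force: 40.0
```

>>> move_arm([
  [0,-0.0015,0,0.01],
  [0,-0.0015,0,0.01],
  [0,0,0,0],
])

```text
time_s: 25.65
ee_pos: [0.4978, -0.0937, 0.0534]
eef_rot: [3.137, -0.001, 1.089]
force: [15.9, -1.3, -22.7]
grip_width: 0.0173
grip_force: 40.0
```

At the home stop, pressed with about 16 N. Open and lift clear.

>>> move_arm([
  [0,0,0,0],
  [0,0,0,0],
  [0,0,0,0],
  [0,0,0,0],
  [0,0,-0.02,0],
  [0,0,-0.03,0],
  [0,0,-0.03,0],
  [0,0,-0.03,0],
  [0,0,-0.03,0],
  [-0.04,0,0,0],
  [-0.04,0,0,0],
  [-0.04,0,0,0],
  [-0.04,0,0,0],
  [0,0,0,0],
], grip=0.6)

```text
time_s: 27.4
ee_pos: [0.4207, -0.2363, 0.1934]
eef_rot: [3.141, 0.0, 1.086]
force: [0.3, -0.0, -1.1]
grip_width: 0.0561
grip_force: 0.0
```

```bash
python3 dial.py | grep -E "0\.05|post|N|\]"; python3 - <<'E'
from h import *
im=cams.camera("top")
for r in nets.mark_of("top","lever_grip"): print(r,at_z("top",r["centre"],.085))
cv2.imwrite("pics/e.png",cv2.resize(im[120:270,280:460],None,fx=3.3,fy=3.3,interpolation=cv2.INTER_CUBIC))
E
```

```text
cap px [346. 222.] 108 r 0.052 dial -0.025
post 0.15438215654993015 -2.04156102984501
27.5 0.05646072118282371 [ 0.60311183  0.50473154 -0.28553178]
[346. 222.] 108 0.052 -0.025
{'centre': [430.6, 233.0], 'conf': 0.89} [ 0.49718909 -0.09294985  0.085     ]
```

View pics/e.png

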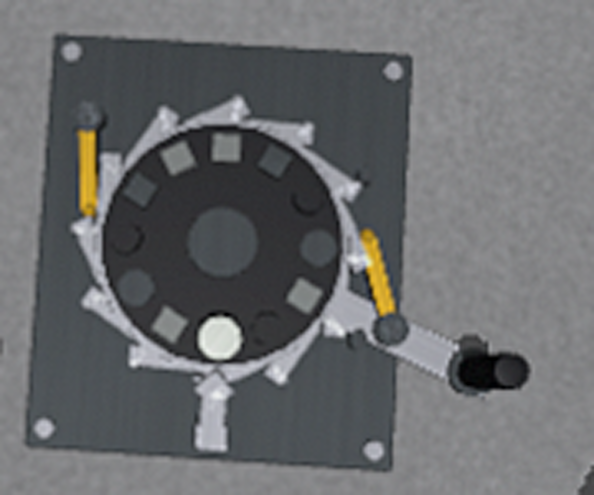

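The capacitor is at (220,338) in the crop, directly at the pointer tip at (215,380). The lever lies against its home-stop peg, and the gripper is clear.

```bash
python3 -c "
from station import hand_in
print(hand_in())"
```

```text
the job is handed in; nothing more can be done
None
```

The job is handed in: three full lever swings brought the tall capacitor to the steel pointer (measured within about 0.03 rad), the lever is back at its home stop, and the gripper is open and clear after about 28 s of the 58 s allowed. On the first swing the lever briefly pushed the fingers open at a 12 N grip, and finding the end stop reached about 42 N at the wrist, so the 40 N limit was only met if pressing with the fingers doesn't count.

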